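# Pack the gap under a shelf foot and hold the wedge snug

## Robot

A 7-joint arm with a two-finger parallel gripper is mounted at the origin on a cart in front of the work surface, level with it; the furniture and walls round the work are solid. World frame = base frame: x ahead of the robot, y to its left, z up, the work surface at z = 0. Lengths are in m, angles in rad, forces in N, time in s.
With the tool pointing down it reaches from about 0.4 to 0.875 m from the base axis. Payload 19.3 kg.
Tool frame: the origin (TCP) lies midway between the tips of the shut fingers; the grasp point (between the pads) lies 19 mm behind it (bot.pinch_z is the distance from the TCP to the grasp point, in m); z points along the fingers, y is the line along which they close (so a half turn about z gives the same grasp; the last joint's range is limited). The gripper opens to 85 mm and grips with 20 to 120 N. Pads are 22 mm wide; open, the fingers measure 114 mm over their backs; the gripper's body (76 mm by 85 mm) begins 54 mm behind the grasp point. The pads swing forward as they close: fully open they stand 13 mm farther back than shut.
Start: joints at [-1.171, 0.521, -0.036, 1.599, 0.021, 1.021, -0.113], TCP at [0.283, 0.557, 0.231] pointing down, gripper open.
Joint ranges: [-2.91, 2.91], [-0.3, 2.13], [-1.5, 1.42], [0.17, 2.43], [-1.26, 4.41], [0.16, 1.93], [-2.52, 2.52]. Speed limits (rad/s): [1.89, 1.89, 2.39, 2.39, 3.01, 3.01, 3.01].

## Interface

Orientations are given as [roll, pitch, yaw] about the fixed x, y, z axes, in that order (R = Rz(yaw) Ry(pitch) Rx(roll)).
In Python, from workcell import observe, viewer, bot gives the robot as it stands. The module is installed in compiled form; this text tells all that it offers.
- The arm moves only by the tool play_rows, never from a script. Its argument "motion" is a list of rows, each a list of 7 numbers: the shift along the tool's x, y, z in cm, then the turn, a rotation vector about the tool's x, y, z in rad, then the opening, from -1 (shut) to 1 (fully open), so that 0 is half open. A call has exactly 5 rows; each row is the pose to reach, as a shift and turn from the pose commanded when the call began, along the tool's axes at that moment; what a row does not reach only later rows make up. A row lasts 1/10 s, in which the tool goes at most 50 mm and 8.59 degrees, less where a joint would pass 70% of its speed; a pose out of reach is approached as far as the arm can. A call with a gripper value outside its range is refused whole. The fingers move at their own pace and stop on an object; "squeeze" is the grip in N (left out, the last holds). Time passes only in rows, so rows that repeat a pose let the fingers close, or fill a call up. It gives the time, the measured TCP pose, the force, the opening and the grip force at its end, in the units of the state.
- observe(): the state, without advancing time (a new reading comes with each control period).
- viewer.grab_frame(name): name is "side" or "top"; returns (picture, depth): 480x640x3 uint8, red, green, blue; 480x640 float32, m along the optical axis (not along the pixel's ray), 0 where there is no reading.
- viewer.camera_info(name): a dict with "fx", "fy", "cx", "cy" (pixels), "k1" (the pictures are not rectified: a ray, as slopes to the right and down, at radius r is drawn at 1 + k1 r^2 times it, then the intrinsics apply), "R" (3x3) and "t" (3): a world point X has camera coordinates R X + t. Camera axes: x right, y down, z forward; pixel columns grow to the right and rows downward; lengths in m; the calibration is good to about 2 mm. A picture is of the moment at which its call begins. camera_info takes no time and is no camera call.
- bot.job_done(): hands the job in; it is judged then, once.
The state is a dict: "clock": time; "qpos": joint angles; "qd": joint speeds; "joint_efforts": joint torques, N m; "position": TCP position; "tool_rot": TCP orientation; "force": force on the tool from outside, world axes, zero at the start; "moment": the same for the moment, N m; "grip_width": finger opening in m; "finger_force": force on a finger pad.
Only numpy, scipy, OpenCV 4.12 (cv2) and the standard library are available. Lean on these libraries where they do the work, as an engineer would, in place of code of your own. Each camera call takes 0.05 s, during which the arm holds its last target. There are 200 camera calls.

## Task

The front foot of the little shelf hangs clear of the desk: close the gap under it with flat wooden packers, laid flat one on another lengthwise under the foot, as many as it takes so that the wedge, lying on top of them and pushed in thin end first, comes to bear under the foot. Feel for it: push the wedge only until it is snug, without jacking the shelf up more than a few millimetres, and finish while still gripping the wedge's tail and keeping it there; do not let go. Leave the mug and the mouse alone.

Things in the scene. Friction and masses are not known exactly. Their poses are not given: they have to be found in the camera images.
- riser: little shelf fixed to the desk at its rear only: white deck 200 x 181 x 15 mm on a dark steel rear bracket, its top 32 mm above the front foot's bottom. Origin: below the front foot, near desk level; x from the foot back to the bracket (the way the packing goes in), y along the front edge, z up. Nothing else near the foot. A fixed monitor about 0.3 m high stands some 0.1 m right of the shelf: keep off it
- foot (a point): lowest point of the shelf's front foot, in the middle of the front edge: a round black rubber shoe, a bar 12 mm in diameter and 36 mm long along y on a short steel stem. The deck's front edge overhangs it by 11 mm. Its height above the desk (z = 0) is the gap to pack, between 17 and 29 mm. Axes as the shelf's
- deck (a joint): springing of the deck about a line 150 mm behind the foot, rad: 0 = hanging free, positive = foot lifted (0.01 = 1.5 mm). The first 1.5 to 2 N lift the foot off its rest, then it gives about 1.3 N per mm; stop at 0.08
- wedge_mid (a point): wooden wedge, 120 x 40 x 16 mm, 45 g, flat side down: mid length and width, 8 mm above its underside. The half toward -x is a plain tail 16 mm thick (hold it there, across the 40 mm width); the half toward +x tapers on top evenly from 16 to 4 mm at the thin end. z up. Slides over a packer at under 1 N; snug under the foot it takes about 5 to 10 N and stays by friction
- wedge_tip (a point): middle of the upper edge of the wedge's thin end, 60 mm from the wedge's middle along its x, 4 mm above its underside
- packer_1_mid (a point): flat wooden packer, 120 x 40 x 8 mm, 35 g, one of three alike: its centre, 4 mm above its underside; x along the 120 mm length, y along the 40 mm width, z up
- packer_2_mid (a point): flat wooden packer, 120 x 40 x 8 mm, 35 g, one of three alike: its centre, 4 mm above its underside; x along the 120 mm length, y along the 40 mm width, z up
- packer_3_mid (a point): flat wooden packer, 120 x 40 x 8 mm, 35 g, one of three alike: its centre, 4 mm above its underside; x along the 120 mm length, y along the 40 mm width, z up
- mug: spotted mug standing behind the packers, 91 mm high; origin under its middle; leave it alone
- mouse: black computer mouse, 104 x 64 x 36 mm, to the right; origin under its middle; leave it alone
Not all that is in view belongs to the job. Leave any orange look-alike of the part that bears packer_1_mid alone.

How it is judged:
On the way:
1. a packer lies under the foot (((x of packer_1_mid in the frame of foot between -0.05 and 0.05 m and y of packer_1_mid in the frame of foot between -0.02 and 0.02 m and height (world z) of packer_1_mid below 0.024 m) or (x of packer_2_mid in the frame of foot between -0.05 and 0.05 m and y of packer_2_mid in the frame of foot between -0.02 and 0.02 m and height (world z) of packer_2_mid below 0.024 m) or (x of packer_3_mid in the frame of foot between -0.05 and 0.05 m and y of packer_3_mid in the frame of foot between -0.02 and 0.02 m and height (world z) of packer_3_mid below 0.024 m))), for 0.2 s.
At the end, for the whole second after the job is handed in: Wedge level (0.08 rad), in line with the shelf (0.25 rad), on a level packer centred within 50 mm lengthwise and 20 mm sideways of the foot, thin end past it, bearing on it with over 1.5 N; deck raised under 0.035 rad; fingers grip the wedge (over 2 N); robot off the shelf; all still (((x of packer_1_mid in the frame of foot between -0.05 and 0.05 m and y of packer_1_mid in the frame of foot between -0.02 and 0.02 m and contact force between wedge and packer_1 above 0.5 N and angle between packer_1_mid's own z axis and vertical below 0.08 rad) or (x of packer_2_mid in the frame of foot between -0.05 and 0.05 m and y of packer_2_mid in the frame of foot between -0.02 and 0.02 m and contact force between wedge and packer_2 above 0.5 N and angle between packer_2_mid's own z axis and vertical below 0.08 rad) or (x of packer_3_mid in the frame of foot between -0.05 and 0.05 m and y of packer_3_mid in the frame of foot between -0.02 and 0.02 m and contact force between wedge and packer_3 above 0.5 N and angle between packer_3_mid's own z axis and vertical below 0.08 rad)) and contact force between wedge and riser above 1.5 N and value of joint deck below 0.035 rad and angle between wedge_mid's own z axis and vertical below 0.08 rad and angle between the x axis of wedge_mid and the x axis of riser, either way round below 0.25 rad and x of wedge_tip in the frame of foot above 0.002 m and contact force between the fingers and wedge above 2 N and contact force between each of the arm, the fingers and riser below 0.5 N and linear speed of wedge below 0.01 m/s); the arm keeps its last pose, push and grip.
It fails at once if the mug or the mouse is moved more than 20 mm (distance of any of mug, mouse from where it was at the start of the episode above 0.02 m).
It fails at once if the shelf is jacked up more than 8 mm (value of joint deck above 0.055 rad).
It also fails if it takes over 72 s, if anything falls off the work surface, if the arm or the gripper's body presses on something with over 40 N, if the wrist force passes 120 N, or if a joint passes its speed limit or range.

## Working session

There is one attempt and no reset: what is moved stays moved. The work goes in short steps, Python scripts to look and compute and a tool call to move; the robot and the scene stay as the last step left them, time stands still between calls to the robot, and variables do not carry over. Pictures are saved under pics/ and viewed, at most 10 in all, crops included, and the job is handed in when it is done.

Besides the shell and the picture viewer there is one more tool, called after "Emit:" as name([rows], argument=value, ...), one row to a line, values as JSON. play_rows: Moves the arm, as the interface text tells. Its arguments: {"type":"object","properties":{"motion":{"type":"array"},"squeeze":{"type":"number"}},"required":["motion"]}

```bash
mkdir -p pics; cat > h.py <<'E'
import numpy as np, cv2
from workcell import observe, viewer, bot
def grab(n):
    p,d=viewer.grab_frame(n); return p,d
def world(n,d):
    """HxWx3 world points"""
    c=viewer.camera_info(n); K=np.array([[c['fx'],0,c['cx']],[0,c['fy'],c['cy']],[0,0,1.]])
    h,w=d.shape; u,v=np.meshgrid(np.arange(w),np.arange(h))
    pts=np.stack([u,v],-1).reshape(-1,1,2).astype(np.float64)
    xy=cv2.undistortPoints(pts,K,np.array([c['k1'],0,0,0,0.])).reshape(h,w,2)
    P=np.dstack([xy*d[...,None],d]); R=np.array(c['R']);t=np.array(c['t'])
    return (P-t)@R
E
python3 - <<'E'
from h import *
for n in ['side','top']:
    p,d=grab(n); cv2.imwrite(f'pics/{n}0.png',p[...,::-1]); np.savez(f'{n}0.npz',p=p,W=world(n,d),d=d)
    c=viewer.camera_info(n); print(n,c, -np.array(c['R']).T@np.array(c['t']))
print(observe())
E
```

```text
side {'fx': 565.620787860451, 'fy': 565.620787860451, 'cx': 311.5546051599085, 'cy': 238.36882252990202, 'k1': -0.048470333747893515, 'R': array([[-0.99444799, -0.10514629, -0.00417661],
       [-0.0531941 ,  0.53655016, -0.84219019],
       [ 0.09079414, -0.83729217, -0.5391644 ]]), 't': array([0.61184224, 0.00912773, 1.66296462])} [0.45794339 1.45182271 0.90685403]
top {'fx': 503.3772998215356, 'fy': 503.3772998215356, 'cx': 315.3571367472352, 'cy': 228.5530811612646, 'k1': -0.03755506818490111, 'R': array([[-0.00365197, -0.99998592,  0.00384877],
       [-0.99652181,  0.00331884, -0.08326629],
       [ 0.08325234, -0.00413947, -0.9965199 ]]), 't': array([0.14630811, 0.59538127, 1.43208733])} [0.4746201  0.15025815 1.47611561]
{'clock': 0.1, 'qpos': array([-1.17120168,  0.52195413, -0.03634925,  1.59990152,  0.02119152,
        1.02106446, -0.11277061]), 'qd': array([ 7.46943834e-04,  1.05361781e-04,  8.19004822e-04, -9.14632307e-04,
       -2.78337375e-04, -1.44223489e-03, -9.80736342e-05]), 'joint_efforts': array([ 4.14984228e-03, -9.28478909e+01,  1.98425800e+00, -3.70535409e+01,
        1.81446044e-02,  5.39602479e-03,  1.31410889e-05]), 'position': array([0.28283252, 0.55704377, 0.23080092]), 'tool_rot': array([-3.14065062e+00,  4.49277147e-05,  2.67183003e+00]), 'force': array([-0.77115152,  0.54155352,  0.31526885]), 'moment': array([ 0.01574183, -0.03822323, -0.01315193]), 'finger_force': 0.0, 'grip_width': 0.08541600208936231}
```

View pics/side0.png

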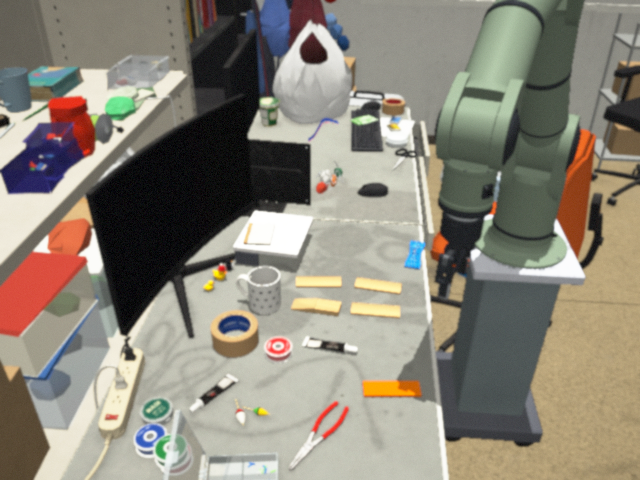

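View pics/top0.png

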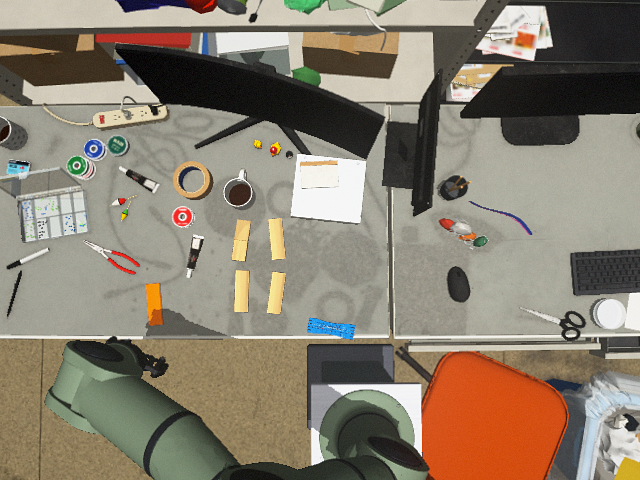

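The side view shows four wooden pieces around (350,295) with the shelf at (272,235). In the top view the pieces are at (242,240), (277,238), (241,291) and (275,292). The piece at (242,240) has a mid-line, so it is probably the wedge. The shelf is at (330,187), its front edge near row 220. The orange decoy is at (154,304).

```bash
python3 - <<'E'
from h import *
for n in ['top','side']:
    z=np.load(n+'0.npz');p,W,d=z['p'],z['W'],z['d']
    hsv=cv2.cvtColor(p,cv2.COLOR_RGB2HSV)
    m=((hsv[...,0]>12)&(hsv[...,0]<30)&(hsv[...,1]>60)&(hsv[...,2]>150)&(W[...,2]<.04)&(W[...,2]>-.02)).astype(np.uint8)
    k,l,st,c=cv2.connectedComponentsWithStats(m)
    for i in range(1,k):
        if st[i,4]<150: continue
        P=W[l==i]; r=cv2.minAreaRect((P[:,:2]*1000).astype(np.float32))
        print(n,c[i].round(),st[i,4],P.mean(0).round(4),'rect',np.round(r[0],1),np.round(r[1],1),round(r[2],1))
        ax=np.linalg.svd(P[:,:2]-P[:,:2].mean(0),full_matrices=False)[2][0]; s=(P[:,:2]-P[:,:2].mean(0))@ax
        print('  axis',ax.round(3),[round(float(np.median(P[(s>a)&(s<a+.02),2]))*1000,1) for a in np.arange(-.06,.06,.02)])
    # shelf deck
    wh=((W[...,2]>.035)&(W[...,2]<.075)&(W[...,0]>.3)&(W[...,0]<.95)&(W[...,1]>.0)&(W[...,1]<.28)&(p.min(2)>150)).astype(np.uint8)
    k,l,st,c=cv2.connectedComponentsWithStats(wh)
    i=1+np.argmax(st[1:,4]);P=W[l==i]; r=cv2.minAreaRect((P[:,:2]*1000).astype(np.float32))
    A=np.c_[P[:,:2],np.ones(len(P))]; 
    print(n,'deck',c[i],st[i],P.mean(0),np.percentile(P[:,2],[5,25,50,75,95]),r,cv2.boxPoints(r),np.linalg.lstsq(A,P[:,2],rcond=None)[0])
E
python3 - <<'E'
import cv2
s=cv2.imread('pics/side0.png')[190:350,200:440]; cv2.imwrite('pics/c1.png',cv2.resize(s,None,fx=3.3,fy=3.3,interpolation=cv2.INTER_CUBIC))
E
```

```text
top [241. 240.] 568 [0.5651 0.3622 0.0132] rect [565.9 362.9] [ 42.6 121.9] 81.9
  axis [-0.993  0.119] [5.7, 10.9, 14.7, 16.9, 16.5, 15.7]
top [276. 238.] 565 [0.5689 0.2583 0.0083] rect [569.4 258.4] [120.9  42.5] 5.0
  axis [-0.994 -0.105] [8.4, 8.2, 8.6, 7.8, 8.5, 8.1]
top [241. 291.] 575 [0.4178 0.36   0.0087] rect [417.9 360.4] [ 40.4 119. ] 88.4
  axis [-1.     0.026] [8.4, 8.8, 8.6, 9.1, 8.9, 8.7]
top [276. 293.] 577 [0.4117 0.2594 0.0086] rect [411.8 259.8] [ 41.5 119.7] 82.2
  axis [-0.991  0.136] [9.3, 8.2, 8.4, 9.2, 8.5, 8.1]
top [153. 298.] 412 [0.3963 0.6172 0.0081] rect [387.4 617.2] [106.3  45.5] 5.8
  axis [-1.     0.022] [8.1, 8.8, 8.6, 8.2, 8.1, 6.5]
top deck [328.58301618 189.0782588 ] [ 290  154   76   69 4204] [0.70505879 0.10641215 0.06296725] [0.05685738 0.05990149 0.06242486 0.06546851 0.07115354] ((709.184326171875, 107.53136444091797), (200.29248046875, 181.27195739746094), 83.8989486694336) [[608.4179     17.585358 ]
 [788.66315    -1.6806488]
 [809.95074   197.47737  ]
 [629.7055    216.74338  ]] [0.02127401 0.01207571 0.04668282]
side [319. 281.] 539 [0.
[... 354 characters left out ...]
.3, 7.9, 12.3, 14.4, 13.6, 13.8]
side [375. 310.] 640 [0.4192 0.3609 0.0051] rect [419.2 354.9] [ 61.7 124. ] 89.1
  axis [-1.     0.023] [5.8, 6.2, 6.1, 5.0, 5.9, 5.4]
side [390. 388.] 847 [0.385  0.6149 0.0067] rect [383.9 609.4] [117.6  54.1] 3.3
  axis [-0.998 -0.06 ] [6.8, 7.1, 6.9, 6.9, 6.9, 7.1]
side deck [274.22178374 233.62036306] [ 233  211   80   46 2534] [0.70751616 0.12209133 0.06099855] [0.05439558 0.05842672 0.06022829 0.06302625 0.06907253] ((710.8346557617188, 109.04493713378906), (207.3091583251953, 184.3020477294922), 83.56341552734375) [[607.6445    16.374184]
 [790.7847    -4.286705]
 [814.02484  201.7157  ]
 [630.8846   222.37659 ]] [ 0.02759453 -0.00091144  0.04158625]
```

View pics/c1.png

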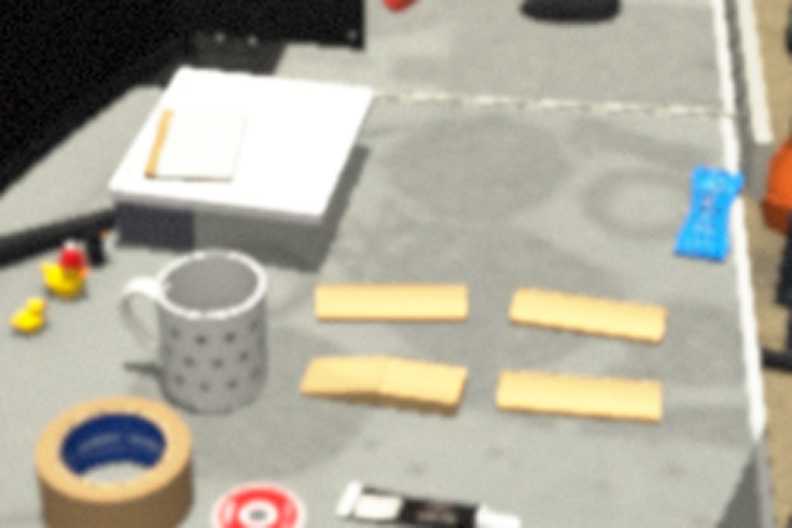

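```bash
python3 - <<'E'
from h import *
for n in ['top','side']:
    z=np.load(n+'0.npz');p,W,d=z['p'],z['W'],z['d']
    f=np.array([.619,.117]);a=np.array([.9943,-.1063]);b=np.array([.1063,.9943])
    q=W[...,:2]-f; x=q@a; y=q@b; Z=W[...,2]
    for lo in [.01,.04,.07,.1,.14]:
        m=(x>lo)&(x<lo+.025)&(abs(y)<.085)&(Z>.03); print(n,lo,m.sum(),np.median(Z[m]).round(4), Z[m].std()/m.sum()**.5)
    m=(x>.01)&(x<.15)&(abs(y+.08)<.015)&(Z>.03); print('right',np.median(Z[m]))
    m=(x>.01)&(x<.15)&(abs(y-.08)<.015)&(Z>.03); print('left',np.median(Z[m]))
    m=(x>-.15)&(x<-.05)&(abs(y)<.07); print('desk',np.median(Z[m]))
    # front edge rows: x of the edge
    m=(abs(y)<.09)&(Z>.05); print('x range',np.percentile(x[m],[.5,1,99,99.5]))
E
```

```text
top 0.01 520 0.0615 0.00013133949305682428
top 0.04 520 0.0614 0.00013508500377981843
top 0.07 536 0.0622 0.0001836476744978448
top 0.1 516 0.067 0.00021749001247913603
top 0.14 509 0.0668 0.00022289257872097035
right 0.06147365560712424
left 0.06288803971600541
desk 0.004458706449796552
x range [-0.48919851 -0.48624704  0.52815601  0.53201789]
side 0.01 280 0.0598 0.00011508167029994896
side 0.04 283 0.0598 0.00011637168663930848
side 0.07 305 0.06 0.00019363850695086458
side 0.1 276 0.0661 0.00024986240646033615
side 0.14 262 0.0667 0.00027077327247734904
right 0.05955483384206815
left 0.060453517091801495
desk -0.0014319206168996747
x range [-0.65003789 -0.64519503  0.86076878  0.86238267]
```

```bash
cat >> h.py <<'E'
def go(x,y,z,yaw):
    """print shift (cm) and rotvec in tool axes from the measured pose"""
    from scipy.spatial.transform import Rotation as Ro
    s=observe(); R=Ro.from_euler('xyz',s['tool_rot']); T=Ro.from_euler('xyz',[np.pi,0,yaw])
    print('t',s['clock'],'shift',(R.inv().apply(np.array([x,y,z])-s['position'])*100).round(2),'turn',(R.inv()*T).as_rotvec().round(3))
E
python3 -c "
from h import *
go(.370,.2655,.06,3.005)"
```

```text
t 0.1 shift [-20.97 -22.03  17.1 ] turn [-0.001 -0.    -0.333]
```

Emit:
play_rows([
  [-4.2,-4.4,2,0,0,-0.07,1],
  [-8.4,-8.8,4,0,0,-0.14,1],
  [-12.6,-13.2,6,0,0,-0.2,1],
  [-16.8,-17.6,8,0,0,-0.27,1],
  [-20.97,-22.03,10,0,0,-0.333,1],
], squeeze=25)

```text
clock: 0.6
position: [0.3513, 0.3279, 0.1527]
tool_rot: [-3.142, 0.0, 3.008]
force: [1.6, -0.1, -0.6]
grip_width: 0.0855
finger_force: 0.0
```

Emit:
play_rows([
  [0,0,0,0,0,0,1],
  [0,0,0,0,0,0,1],
  [0,0,0,0,0,0,1],
  [0,0,0,0,0,0,1],
  [0,0,0,0,0,0,0.4],
])

```text
clock: 1.1
position: [0.3509, 0.3307, 0.1533]
tool_rot: [3.141, 0.0, 3.006]
force: [0.4, 0.6, -0.3]
grip_width: 0.0733
finger_force: 0.0
```

```bash
python3 -c "
from h import *
print(observe());go(.370,.2655,.02,3.005)"
```

```text
{'clock': 1.1, 'qpos': array([-0.80023426,  0.41072938, -0.09998533,  2.03935575,  0.06217694,
        0.69399781,  0.49550995]), 'qd': array([ 0.00380473, -0.00066814,  0.00363902,  0.00373903,  0.00168152,
       -0.00136827,  0.00411974]), 'joint_efforts': array([ 1.88492909e-01, -7.25458646e+01,  6.73690103e-01, -2.77875406e+01,
        1.25903109e-02,  2.62751535e-03, -1.52894924e-02]), 'position': array([0.35087801, 0.33065752, 0.15328798]), 'tool_rot': array([3.14128654e+00, 5.42127425e-05, 3.00606747e+00]), 'force': array([ 0.41527616,  0.56356538, -0.34398189]), 'moment': array([-0.00768219,  0.03241985,  0.03779343]), 'finger_force': 0.0, 'grip_width': 0.07328918233584639}
t 1.1 shift [-2.77 -6.2  13.33] turn [0.    0.    0.001]
```

Emit:
play_rows([
  [-0.7,-1.5,3,0,0,0,0.4],
  [-1.4,-3.1,6,0,0,0,0.4],
  [-2.1,-4.6,9,0,0,0,0.4],
  [-2.77,-6.2,12.3,0,0,0,0.4],
  [-2.77,-6.2,12.3,0,0,0,0.4],
])

```text
clock: 1.6
position: [0.369, 0.262, 0.0273]
tool_rot: [-3.137, -0.003, 3.004]
force: [-0.2, 0.0, 1.1]
grip_width: 0.0597
finger_force: 0.0
```

```bash
python3 - <<'E'
from h import *
s=observe();print(s['force'],s['grip_width']);go(.370,.2655,.0,3.005)
p,d=grab('top');W=world('top',d)
i=p[250:340,220:340]; j=grab('side')[0][250:340,320:440]
cv2.imwrite('pics/a1.png',cv2.resize(np.hstack([i,j])[...,::-1],None,fx=3.3,fy=3.3,interpolation=cv2.INTER_CUBIC))
E
```

```text
[-0.15974512  0.02072486  1.10089234] 0.059681047567698174
t 1.6 shift [-0.06  0.38  2.73] turn [-0.005 -0.003 -0.001]
```

View pics/a1.png

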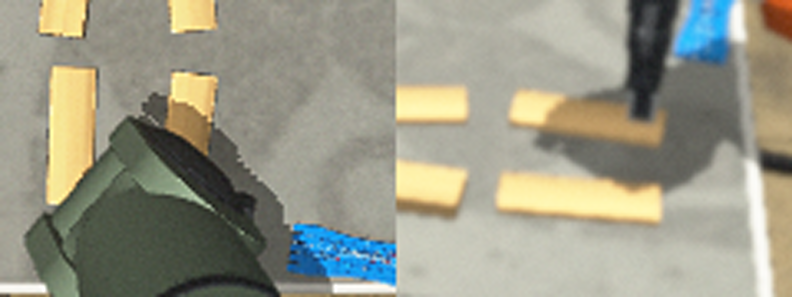

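Emit:
play_rows([
  [-0.06,0.35,1.5,0,0,0,0.4],
  [-0.06,0.35,2.8,0,0,0,0.4],
  [-0.06,0.35,2.8,0,0,0,0.4],
  [-0.06,0.35,2.8,0,0,0,-0.5],
  [-0.06,0.35,2.8,0,0,0,-0.5],
])

```text
clock: 2.2
position: [0.3714, 0.2682, 0.003]
tool_rot: [3.141, 0.0, 3.005]
force: [-2.0, -0.0, 8.3]
grip_width: 0.0392
finger_force: 24.0
```

Emit:
play_rows([
  [0,0,0,0,0,0,-0.5],
  [0,0,0,0,0,0,-0.5],
  [0,0,0,0,0,0,-0.5],
  [0,0,0,0,0,0,-0.5],
  [0,0,0,0,0,0,-0.5],
])

```text
clock: 2.7
position: [0.3713, 0.2682, 0.003]
tool_rot: [3.141, 0.0, 3.005]
force: [-2.2, -0.2, 5.7]
grip_width: 0.0392
finger_force: 24.3
```

Emit:
play_rows([
  [0,0,-1,0,0,0,-0.5],
  [0,0,-2,0,0,0,-0.5],
  [0,0,-3,0,0,0,-0.5],
  [0,0,-3,0,0,0,-0.5],
  [0,0,-3,0,0,0,-0.5],
])

```text
clock: 3.2
position: [0.3716, 0.2681, 0.0327]
tool_rot: [3.141, 0.001, 3.005]
force: [0.2, 0.1, 0.1]
grip_width: 0.0388
finger_force: 25.2
```

```bash
python3 - <<'E'
from h import *
s=observe();print(s['force'],s['grip_width']);
f=np.array([.6335,.1155]);a=np.array([.9943,-.1063])
go(*(f-.150*a),.030,-.1065+np.pi)
j,d=grab('side');W=world('side',d)
hsv=cv2.cvtColor(j,cv2.COLOR_RGB2HSV)
m=(hsv[...,0]>12)&(hsv[...,0]<30)&(hsv[...,1]>60)&(hsv[...,2]>90)&(abs(W[...,1]-.25)<.045)&(W[...,0]<.5)&(W[...,0]>.33)
P=W[m]; A=np.c_[P[:,:2]-[.37,.266],np.ones(len(P))]; print(m.sum(),np.linalg.lstsq(A,P[:,2],rcond=None)[0],P.min(0),P.max(0))
cv2.imwrite('pics/a2.png',cv2.resize(j[250:340,320:440][...,::-1],None,fx=5,fy=5,interpolation=cv2.INTER_CUBIC))
E
```

```text
[0.15067772 0.14288396 0.05692633] 0.03881202446132845
t 3.2 shift [-13.04 -12.     0.27] turn [ 0.001  0.001 -0.03 ]
446 [-0.15910561 -0.36745947  0.04509164] [ 0.34838337  0.20843377 -0.00469282] [0.47753023 0.29491964 0.49311276]
```

View pics/a2.png

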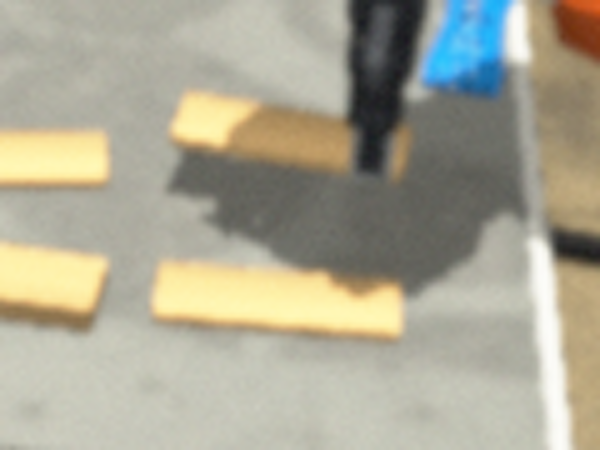

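Emit:
play_rows([
  [-3.0,-2.8,0,0,0,-0.03,-0.5],
  [-6.5,-6,0,0,0,-0.03,-0.5],
  [-10,-9.2,0,0,0,-0.03,-0.5],
  [-13.04,-12,0,0,0,-0.03,-0.5],
  [-13.04,-12,0,0,0,-0.03,-0.5],
])

```text
clock: 3.75
position: [0.4869, 0.1259, 0.0318]
tool_rot: [-3.14, 0.001, 3.027]
force: [-0.7, 1.4, -1.3]
grip_width: 0.039
finger_force: 25.3
```

Emit:
play_rows([
  [0,0,1,0,0,0,-0.5],
  [0,0,2,0,0,0,-0.5],
  [0,0,2.8,0,0,0,-0.5],
  [0,0,2.8,0,0,0,-0.5],
  [0,0,2.8,0,0,0,-0.5],
])

```text
clock: 4.25
position: [0.4836, 0.1319, 0.0039]
tool_rot: [-3.141, -0.001, 3.036]
force: [0.2, -0.1, 0.9]
grip_width: 0.0389
finger_force: 28.2
```

```bash
python3 - <<'E'
from h import *
s=observe();print(s['force'],s['grip_width'],s['position']);
f=np.array([.633,.1157]);a=np.array([.9943,-.1063])
go(*(f-.069*a),.0045,-.1065+np.pi)
for n in ['top','side']:
    p,d=grab(n);W=world(n,d)
    hsv=cv2.cvtColor(p,cv2.COLOR_RGB2HSV)
    q=W[...,:2]-f; x=q@a; y=q@[.1063,.9943]
    m=(hsv[...,0]>12)&(hsv[...,0]<30)&(hsv[...,1]>60)&(hsv[...,2]>80)&(abs(y)<.06)&(x<0)&(x>-.2)&(W[...,2]<.04)
    P=np.c_[x[m],y[m],W[...,2][m]]
    print(n,m.sum(),np.percentile(P,[1,5,50,95,99],axis=0).round(4))
    for lo in np.arange(-.17,-.04,.02):
        k=(P[:,0]>lo)&(P[:,0]<lo+.02)
        if k.sum()>5: print(lo.round(2),np.percentile(P[k,1],[3,97]).round(4),np.median(P[k,2]).round(4))
E
```

```text
[ 0.23835355 -0.08498508  0.87937538] 0.0389372066476752 [0.48355801 0.13189488 0.00386935]
t 4.25 shift [-8.13 -0.03 -0.07] turn [-0.    -0.001  0.001]
top 77 [[-0.0783 -0.02   -0.0058]
 [-0.0751 -0.0169  0.0013]
 [-0.0576  0.0094  0.0093]
 [-0.0487  0.0186  0.014 ]
 [-0.0477  0.0196  0.0159]]
-0.09 [0.0074 0.0191] 0.0078
-0.07 [-0.0182  0.0188] 0.0102
-0.05 [-0.0169  0.0151] 0.0085
side 371 [[-0.1661 -0.0385 -0.0029]
 [-0.1624 -0.0211 -0.0007]
 [-0.0966  0.0054  0.008 ]
 [-0.0508  0.0225  0.0124]
 [-0.0467  0.0265  0.0249]]
-0.17 [-0.0225  0.0265] 0.0091
-0.15 [-0.0092  0.0271] 0.0103
-0.13 [-0.0281  0.0238] 0.0084
-0.11 [-0.0208  0.0213] 0.0074
-0.09 [-0.0194  0.0201] 0.0077
-0.07 [-0.0386  0.0214] 0.0079
-0.05 [-0.0249  0.017 ] 0.007
```

Emit:
play_rows([
  [-2,0,0,0,0,0,-0.5],
  [-4,0,0,0,0,0,-0.5],
  [-6,0,0,0,0,0,-0.5],
  [-8,0,0,0,0,0,-0.5],
  [-8,0,0.1,0,0,0,-0.5],
])

```text
clock: 4.85
position: [0.566, 0.1224, 0.0037]
tool_rot: [3.141, 0.002, 3.033]
force: [-1.6, 0.1, -1.0]
grip_width: 0.0391
finger_force: 28.2
```

Emit:
play_rows([
  [0,0,0,0,0,0,-0.5],
  [0,0,0,0,0,0,0.3],
  [0,0,0,0,0,0,0.3],
  [0,0,0,0,0,0,0.3],
  [0,0,-2,0,0,0,0.3],
])

```text
clock: 5.35
position: [0.5621, 0.1227, 0.0217]
tool_rot: [-3.14, -0.003, 3.035]
force: [-0.3, -1.1, 0.5]
grip_width: 0.0554
finger_force: 0.0
```

Emit:
play_rows([
  [0,0,-2,0,0,0,0.4],
  [2,0,-4,0,0,0,0.4],
  [6,0,-6,0,0,0,0.4],
  [8,0,-6,0,0,0,0.4],
  [8,0,-6,0,0,0,0.4],
])

```text
clock: 5.85
position: [0.4819, 0.1317, 0.084]
tool_rot: [-3.141, -0.0, 3.037]
force: [-0.4, 1.0, 0.8]
grip_width: 0.0599
finger_force: 0.0
```

```bash
cat > pk.py <<'E'
from h import *
# cameras: wooden pixels in front of foot, in the shelf frame
f=np.array([.633,.1157]);a=np.array([.9943,-.1063]);b=np.array([.1063,.9943])
def look(zmax=.05):
  for n in ['top','side']:
    p,d=grab(n);W=world(n,d)
    hsv=cv2.cvtColor(p,cv2.COLOR_RGB2HSV)
    q=W[...,:2]-f; x=q@a; y=q@b
    m=(hsv[...,0]>12)&(hsv[...,0]<30)&(hsv[...,1]>60)&(hsv[...,2]>80)&(abs(y)<.06)&(x<-.01)&(x>-.2)&(W[...,2]<zmax)
    P=np.c_[x[m],y[m],W[...,2][m]]
    print(n,m.sum(),'x',np.percentile(P[:,0],[0,1,99,100]).round(4))
    for lo in np.arange(-.19,-.0,.02):
        k=(P[:,0]>lo)&(P[:,0]<lo+.02)
        if k.sum()>5: print(lo.round(2),'y',np.percentile(P[k,1],[3,97]).round(4),'z',np.median(P[k,2]).round(4))
  return p
E
python3 - <<'E'
from pk import *
look()
c=np.array([.569,.2585]);u=np.array([.9945,.105])
go(*(c-.043*u),.035,.105+np.pi)
E
```

```text
top 242 x [-0.0804 -0.0762 -0.0109 -0.0101]
-0.09 y [0.0084 0.0205] z 0.0066
-0.07 y [-0.0054  0.02  ] z 0.0086
-0.05 y [-0.0183  0.0191] z 0.0085
-0.03 y [-0.0197  0.0185] z 0.0087
side 279 x [-0.088  -0.0864 -0.011  -0.0102]
-0.09 y [-0.0179  0.0221] z 0.0059
-0.07 y [-0.0312  0.0222] z 0.0061
-0.05 y [-0.0325  0.0216] z 0.006
-0.03 y [-0.0276  0.0212] z 0.0059
t 5.95 shift [-2.86 12.62  4.86] turn [ 0.     0.001 -0.211]
```

Emit:
play_rows([
  [-0.7,3.2,0,0,0,-0.1,0.4],
  [-1.4,6.3,0,0,0,-0.211,0.4],
  [-2.1,9.5,1.5,0,0,-0.211,0.4],
  [-2.86,12.62,3.5,0,0,-0.211,0.4],
  [-2.86,12.62,4.9,0,0,-0.211,0.4],
])

```text
clock: 6.45
position: [0.5268, 0.2581, 0.0327]
tool_rot: [3.139, 0.001, -3.034]
force: [-0.7, -0.8, 0.0]
grip_width: 0.0601
finger_force: 0.0
```

Emit:
play_rows([
  [0,0,0,0,0,0,0.4],
  [0,0,0,0,0,0,0.4],
  [0,0,0,0,0,0,0.4],
  [0,0,0,0,0,0,0.4],
  [0,0,0,0,0,0,0.4],
])

```text
clock: 6.95
position: [0.5264, 0.2534, 0.0349]
tool_rot: [3.141, 0.001, -3.038]
force: [-0.1, -0.7, -0.1]
grip_width: 0.06
finger_force: 0.0
```

```bash
python3 - <<'E'
from pk import *
c=np.array([.569,.2585]);u=np.array([.9945,.105])
go(*(c-.043*u),.006,.105+np.pi); print(observe()['position'])
E
```

```text
t 6.95 shift [0.01 0.05 2.89] turn [ 0.     0.001 -0.002]
[0.52639544 0.25344421 0.034885  ]
```

Emit:
play_rows([
  [0,0.05,1.5,0,0,0,0.4],
  [0,0.05,2.9,0,0,0,0.4],
  [0,0.05,2.9,0,0,0,0.4],
  [0,0.05,2.9,0,0,0,-0.5],
  [0,0.05,2.9,0,0,0,-0.5],
])

```text
clock: 7.45
position: [0.526, 0.2543, 0.0054]
tool_rot: [-3.142, 0.0, -3.037]
force: [0.2, -0.2, -0.9]
grip_width: 0.0383
finger_force: 25.1
```

Emit:
play_rows([
  [0,0,0,0,0,0,-0.5],
  [0,0,0,0,0,0,-0.5],
  [0,0,-1.5,0,0,0,-0.5],
  [0,0,-3.5,0,0,0,-0.5],
  [0,0,-4,0,0,0,-0.5],
])

```text
clock: 7.95
position: [0.527, 0.2548, 0.0479]
tool_rot: [3.14, 0.003, -3.038]
force: [0.0, -1.1, -0.7]
grip_width: 0.0386
finger_force: 25.2
```

```bash
python3 - <<'E'
from pk import *
go(*(f-.150*a),.046,-.1065+np.pi); print(observe()['position'])
E
```

```text
t 7.95 shift [  5.57 -11.8    0.17] turn [0.001 0.003 0.21 ]
[0.52697285 0.25476522 0.04794328]
```

Emit:
play_rows([
  [3.5,0,0,0,0,0.05,-0.5],
  [5.57,-3,0,0,0,0.15,-0.5],
  [5.57,-7,0,0,0,0.21,-0.5],
  [5.57,-11.8,0,0,0,0.21,-0.5],
  [5.57,-11.8,0.15,0,0,0.21,-0.5],
])

```text
clock: 8.45
position: [0.4834, 0.1244, 0.0442]
tool_rot: [-3.139, 0.001, 3.028]
force: [0.1, 1.7, -0.4]
grip_width: 0.0381
finger_force: 25.3
```

Emit:
play_rows([
  [0,0,1,0,0,0,-0.5],
  [0,0,2,0,0,0,-0.5],
  [0,0,3,0,0,0,-0.5],
  [0,0,3,0,0,0,-0.5],
  [0,0,3,0,0,0,-0.5],
])

```text
clock: 8.95
position: [0.4824, 0.1317, 0.0133]
tool_rot: [-3.141, -0.001, 3.037]
force: [0.0, -0.3, 0.7]
grip_width: 0.0381
finger_force: 25.3
```

```bash
python3 - <<'E'
from pk import *
look()
go(*(f-.069*a),.016,-.1065+np.pi); print(observe()['position'])
E
```

```text
top 259 x [-0.0834 -0.0804 -0.011  -0.0101]
-0.09 y [0.0086 0.0211] z 0.016
-0.07 y [-0.0195  0.0202] z 0.0161
-0.05 y [-0.0186  0.0188] z 0.0089
-0.03 y [-0.0198  0.0185] z 0.0082
side 526 x [-0.166  -0.1651 -0.0111 -0.0102]
-0.17 y [-0.0374  0.0264] z 0.0137
-0.15 y [-0.0158  0.0215] z 0.014
-0.13 y [-0.0171  0.0208] z 0.0142
-0.11 y [-0.0179  0.0201] z 0.014
-0.09 y [-0.0307  0.0239] z 0.0131
-0.07 y [-0.0285  0.023 ] z 0.0133
-0.05 y [-0.0444  0.0207] z 0.0072
-0.03 y [-0.0229  0.0214] z 0.0069
t 9.05 shift [-8.2   0.02 -0.22] turn [0.    0.    0.001]
[0.48280037 0.13145902 0.01381929]
```

Emit:
play_rows([
  [0,0,-0.2,0,0,0,-0.5],
  [-2.5,0,-0.2,0,0,0,-0.5],
  [-5,0,-0.2,0,0,0,-0.5],
  [-8.1,0,-0.2,0,0,0,-0.5],
  [-8.1,0,-0.2,0,0,0,-0.5],
])

```text
clock: 9.55
position: [0.567, 0.1217, 0.0163]
tool_rot: [3.141, 0.003, 3.034]
force: [-1.4, -0.1, -1.1]
grip_width: 0.0382
finger_force: 25.2
```

Emit:
play_rows([
  [0,0,0.1,0,0,0,-0.5],
  [0,0,0.2,0,0,0,-0.5],
  [0,0,0.2,0,0,0,0.3],
  [0,0,0.2,0,0,0,0.3],
  [0,0,0.2,0,0,0,0.3],
])

```text
clock: 10.05
position: [0.5632, 0.1227, 0.0138]
tool_rot: [-3.142, 0.0, 3.036]
force: [0.3, -0.2, -0.1]
grip_width: 0.0554
finger_force: 0.0
```

Emit:
play_rows([
  [0,0,-2,0,0,0,0.4],
  [0,0,-4,0,0,0,0.4],
  [4,0,-6,0,0,0,0.4],
  [8,0,-6,0,0,0,0.4],
  [8,0,-6,0,0,0,0.4],
])

```text
clock: 10.55
position: [0.4795, 0.1313, 0.0742]
tool_rot: [-3.141, -0.002, 3.038]
force: [0.1, 0.2, -0.9]
grip_width: 0.0597
finger_force: 0.0
```

```bash
python3 - <<'E'
from pk import *
p=look()
cv2.imwrite('pics/b1.png',cv2.resize(p[210:330,220:400][...,::-1],None,fx=4,fy=4,interpolation=cv2.INTER_CUBIC))
c=np.array([.566,.3625]);u=np.array([.993,-.12])
go(*(c-.045*u),.085,-.12+np.pi); print(observe()['position'])
E
```

```text
top 258 x [-0.0809 -0.0778 -0.0115 -0.0108]
-0.09 y [0.006  0.0204] z 0.016
-0.07 y [-0.0093  0.0199] z 0.016
-0.05 y [-0.0187  0.0193] z 0.0165
-0.03 y [-0.0194  0.0186] z 0.0164
side 344 x [-0.0864 -0.0861 -0.0109 -0.0102]
-0.09 y [-0.0205  0.0223] z 0.0122
-0.07 y [-0.0406  0.0234] z 0.0136
-0.05 y [-0.0456  0.0235] z 0.0126
-0.03 y [-0.0404  0.0219] z 0.0137
t 10.65 shift [-1.27 23.93 -1.08] turn [0.    0.001 0.015]
[0.48361728 0.13124546 0.07417773]
```

View pics/b1.png

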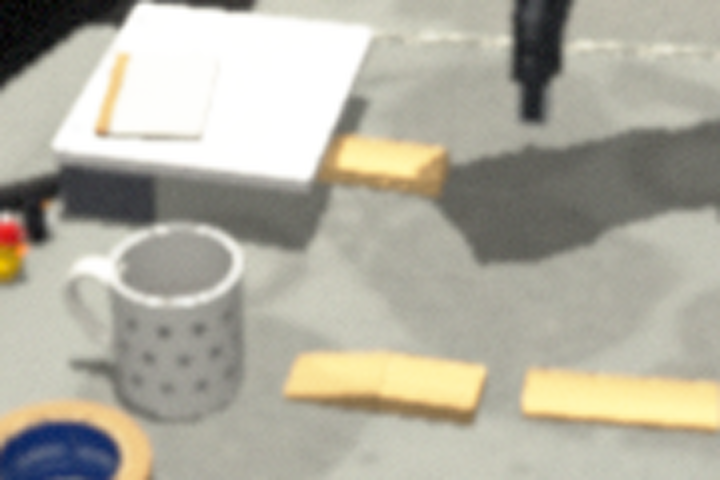

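Emit:
play_rows([
  [-0.3,4.8,0,0,0,0.015,0.4],
  [-0.6,9.6,0,0,0,0.015,0.4],
  [-0.9,14.4,0,0,0,0.015,0.4],
  [-1.2,19.2,0,0,0,0.015,0.4],
  [-1.27,23.9,2,0,0,0.015,0.4],
])

```text
clock: 11.15
position: [0.5238, 0.3694, 0.0558]
tool_rot: [3.139, 0.003, 3.02]
force: [0.8, 0.6, 0.6]
grip_width: 0.0595
finger_force: 0.0
```

Emit:
play_rows([
  [0,0,1,0,0,0,0.4],
  [0,0,1,0,0,0,0.4],
  [0,0,1,0,0,0,0.4],
  [0,0,1,0,0,0,0.4],
  [0,0,1,0,0,0,0.4],
])

```text
clock: 11.65
position: [0.5223, 0.3656, 0.0449]
tool_rot: [3.141, 0.001, 3.019]
force: [-0.7, -0.1, 0.2]
grip_width: 0.0601
finger_force: 0.0
```

```bash
python3 - <<'E'
from pk import *
c=np.array([.566,.3625]);u=np.array([.993,-.12])
go(*(c-.045*u),.008,-.12+np.pi); print(observe()['position'])
E
```

```text
t 11.65 shift [0.13 0.21 3.69] turn [ 0.     0.001 -0.002]
[0.52232991 0.36560012 0.04493563]
```

Emit:
play_rows([
  [0.1,0.2,1.5,0,0,0,0.4],
  [0.1,0.2,3.7,0,0,0,0.4],
  [0.1,0.2,3.7,0,0,0,0.4],
  [0.1,0.2,3.7,0,0,0,-0.5],
  [0.1,0.2,3.7,0,0,0,-0.5],
], squeeze=40)

```text
clock: 12.15
position: [0.5212, 0.3686, 0.0081]
tool_rot: [3.141, 0.001, 3.02]
force: [0.2, 1.2, 0.2]
grip_width: 0.0387
finger_force: 40.1
```

Emit:
play_rows([
  [0,0,0,0,0,0,-0.5],
  [0,0,0,0,0,0,-0.5],
  [0,0,-2,0,0,0,-0.5],
  [0,0,-4,0,0,0,-0.5],
  [0,0,-4.5,0,0,0,-0.5],
])

```text
clock: 12.65
position: [0.5217, 0.3691, 0.0544]
tool_rot: [3.14, 0.002, 3.021]
force: [0.3, 0.7, -0.4]
grip_width: 0.0389
finger_force: 40.3
```

```bash
python3 - <<'E'
from pk import *
go(*(f-.155*a),.054,-.1065+np.pi); print(observe()['position'])
E
```

```text
t 12.65 shift [ 1.390e+00 -2.403e+01 -2.000e-02] turn [ 0.002  0.002 -0.015]
[0.52171709 0.36906907 0.05435266]
```

Emit:
play_rows([
  [1.4,-3,0,0,0,-0.015,-0.5],
  [1.4,-7.5,0,0,0,-0.015,-0.5],
  [1.4,-12,0,0,0,-0.015,-0.5],
  [1.4,-16.5,0,0,0,-0.015,-0.5],
  [1.4,-21,0,0,0,-0.015,-0.5],
])

```text
clock: 13.15
position: [0.4811, 0.16, 0.0521]
tool_rot: [3.142, 0.0, 3.036]
force: [1.0, -0.2, -0.5]
grip_width: 0.0386
finger_force: 40.3
```

Emit:
play_rows([
  [0,-3,0,0,0,0,-0.5],
  [0,-3,0,0,0,0,-0.5],
  [0,-3,1,0,0,0,-0.5],
  [0,-3,2,0,0,0,-0.5],
  [0,-3,2.6,0,0,0,-0.5],
])

```text
clock: 13.65
position: [0.4779, 0.1329, 0.0247]
tool_rot: [-3.142, -0.001, 3.037]
force: [-0.3, 0.7, 0.2]
grip_width: 0.0386
finger_force: 40.3
```

```bash
python3 - <<'E'
from pk import *
look(.06)
go(*(f-.155*a),.024,-.1065+np.pi); print(observe()['position'],observe()['force'])
E
```

```text
top 277 x [-0.0874 -0.0842 -0.0118 -0.0106]
-0.09 y [0.0098 0.021 ] z 0.0252
-0.07 y [-0.0196  0.02  ] z 0.0222
-0.05 y [-0.0188  0.0191] z 0.016
-0.03 y [-0.0194  0.0186] z 0.0158
side 642 x [-0.1707 -0.1697 -0.0112 -0.0105]
-0.19 y [-0.0125  0.0072] z 0.0231
-0.17 y [-0.0216  0.0265] z 0.0274
-0.15 y [-0.0109  0.0249] z 0.0296
-0.13 y [-0.0174  0.0245] z 0.0295
-0.11 y [-0.0157  0.024 ] z 0.0283
-0.09 y [-0.0175  0.0247] z 0.0222
-0.07 y [-0.0527  0.0229] z 0.0187
-0.05 y [-0.0307  0.0214] z 0.0133
-0.03 y [-0.033   0.0217] z 0.0135
t 13.75 shift [-0.13 -0.03  0.08] turn [-0.001 -0.002  0.002]
[0.47766506 0.13256026 0.02479663] [-0.43243527  0.54161174 -1.07723341]
```

Emit:
play_rows([
  [-1.5,0,0,0,0,0,-0.5],
  [-3,0,0,0,0,0,-0.5],
  [-4.5,0,0,0,0,0,-0.5],
  [-6,0,0.03,0,0,0,-0.5],
  [-6.5,0,0.08,0,0,0,-0.5],
])

```text
clock: 14.25
position: [0.5442, 0.1252, 0.0253]
tool_rot: [3.141, 0.001, 3.036]
force: [0.0, 0.2, -0.7]
grip_width: 0.0386
finger_force: 40.4
```

Emit:
play_rows([
  [0,0,0,0,0,0,-0.5],
  [-0.2,0,0,0,0,0,-0.5],
  [-0.4,0,0,0,0,0,-0.5],
  [-0.5,0,0,0,0,0,-0.5],
  [-0.5,0,0,0,0,0,-0.5],
])

```text
clock: 14.75
position: [0.548, 0.1245, 0.0254]
tool_rot: [3.142, 0.0, 3.036]
force: [-0.0, 0.4, -0.6]
grip_width: 0.0388
finger_force: 40.4
```

```bash
python3 - <<'E'
from pk import *
s=observe();print((s['position'][:2]-f)@a,(s['position'][:2]-f)@b,s['position'],s['force']);go(*(f-.085*a),.024,-.1065+np.pi)
E
```

```text
-0.08544531493968892 -0.00031195676531017445 [0.5480028  0.12447325 0.0254009 ] [-0.03557009  0.44701893 -0.61175334]
t 14.75 shift [-0.05  0.03  0.14] turn [0.    0.    0.001]
```

Emit:
play_rows([
  [0,0,0.05,0,0,0,-0.5],
  [0,0,0.1,0,0,0,-0.5],
  [-0.1,0,0.1,0,0,0,-0.5],
  [-0.3,0,0.1,0,0,0,-0.5],
  [-0.3,0,0.1,0,0,0,-0.5],
])

```text
clock: 15.25
position: [0.5513, 0.1241, 0.0243]
tool_rot: [3.142, 0.0, 3.036]
force: [-0.1, 0.1, -0.3]
grip_width: 0.0386
finger_force: 40.4
```

Emit:
play_rows([
  [-0.1,0,0,0,0,0,-0.5],
  [-0.2,0,0,0,0,0,-0.5],
  [-0.3,0,0,0,0,0,-0.5],
  [-0.3,0,0,0,0,0,-0.5],
  [-0.3,0,0,0,0,0,-0.5],
])

```text
clock: 15.75
position: [0.554, 0.1238, 0.0243]
tool_rot: [-3.142, -0.0, 3.036]
force: [0.1, -0.5, -0.4]
grip_width: 0.0384
finger_force: 40.4
```

Emit:
play_rows([
  [-0.1,0,0,0,0,0,-0.5],
  [-0.2,0,0,0,0,0,-0.5],
  [-0.3,0,0,0,0,0,-0.5],
  [-0.4,0,0,0,0,0,-0.5],
  [-0.4,0,0,0,0,0,-0.5],
])

```text
clock: 16.25
position: [0.5581, 0.1233, 0.0243]
tool_rot: [-3.142, 0.0, 3.036]
force: [-0.4, 0.6, -0.3]
grip_width: 0.0388
finger_force: 40.4
```

Emit:
play_rows([
  [-0.1,0,0.03,0,0,0,-0.5],
  [-0.2,0,0.03,0,0,0,-0.5],
  [-0.3,0,0.03,0,0,0,-0.5],
  [-0.3,0,0.03,0,0,0,-0.5],
  [-0.3,0,0.03,0,0,0,-0.5],
])

```text
clock: 16.75
position: [0.561, 0.123, 0.024]
tool_rot: [-3.142, 0.0, 3.036]
force: [-0.5, -0.5, -0.1]
grip_width: 0.0382
finger_force: 40.4
```

Emit:
play_rows([
  [-0.1,0,0,0,0,0,-0.5],
  [-0.2,0,0,0,0,0,-0.5],
  [-0.3,0,0,0,0,0,-0.5],
  [-0.3,0,0,0,0,0,-0.5],
  [-0.3,0,0,0,0,0,-0.5],
])

```text
clock: 17.25
position: [0.564, 0.1227, 0.024]
tool_rot: [-3.142, 0.0, 3.036]
force: [-0.4, -1.0, -0.5]
grip_width: 0.0388
finger_force: 40.4
```

Emit:
play_rows([
  [-0.1,0,0.02,0,0,0,-0.5],
  [-0.2,0,0.02,0,0,0,-0.5],
  [-0.3,0,0.02,0,0,0,-0.5],
  [-0.3,0,0.02,0,0,0,-0.5],
  [-0.3,0,0.02,0,0,0,-0.5],
])

```text
clock: 17.75
position: [0.5671, 0.1224, 0.0239]
tool_rot: [3.141, 0.0, 3.036]
force: [1.1, -0.8, 0.3]
grip_width: 0.0386
finger_force: 40.5
```

Emit:
play_rows([
  [-0.1,0,0,0,0,0,-0.5],
  [-0.2,0,0,0,0,0,-0.5],
  [-0.2,0,0,0,0,0,-0.5],
  [-0.2,0,0,0,0,0,-0.5],
  [-0.2,0,0,0,0,0,-0.5],
])

```text
clock: 18.25
position: [0.569, 0.1222, 0.0239]
tool_rot: [3.142, 0.0, 3.036]
force: [-1.9, 0.7, 2.2]
grip_width: 0.0386
finger_force: 40.7
```

Emit:
play_rows([
  [-0.1,0,0,0,0,0,-0.5],
  [-0.2,0,0,0,0,0,-0.5],
  [-0.2,0,0,0,0,0,-0.5],
  [-0.2,0,0,0,0,0,-0.5],
  [-0.2,0,0,0,0,0,-0.5],
])

```text
clock: 18.75
position: [0.5701, 0.1221, 0.0238]
tool_rot: [-3.141, -0.002, 3.036]
force: [-7.4, 0.6, 9.3]
grip_width: 0.0387
finger_force: 41.3
```

```bash
python3 - <<'E'
from pk import *
s=observe();print((s['position'][:2]-f)@a,s['force'],s['moment'],s['position'])
E
```

```text
-0.06325525187803761 [-7.43243837  0.55167085  9.34828556] [ 0.13718054  1.63663782 -0.0127725 ] [0.57006643 0.1221008  0.02380426]
```

Emit:
play_rows([
  [-0.05,0,-0.03,0,0,0,-0.5],
  [-0.1,0,-0.03,0,0,0,-0.5],
  [-0.1,0,-0.03,0,0,0,-0.5],
  [-0.1,0,-0.03,0,0,0,-0.5],
  [-0.1,0,-0.03,0,0,0,-0.5],
])

```text
clock: 19.25
position: [0.5718, 0.1218, 0.024]
tool_rot: [-3.141, -0.0, 3.036]
force: [-3.4, 0.6, -1.7]
grip_width: 0.0383
finger_force: 40.3
```

```bash
python3 - <<'E'
from pk import *
s=observe();print((s['position'][:2]-f)@a,s['force'],s['moment'],s['position'],s['tool_rot'])
look(.06)
for n in ['top','side']:
    p,d=grab(n);W=world(n,d);q=W[...,:2]-(f-.014*a);x=q@a;y=q@b;Z=W[...,2]
    for lo in [.01,.04]:
        m=(x>lo)&(x<lo+.025)&(y<.085)&(y>.04)&(Z>.03)&(Z<.08);o=np.load(n+'0.npz')['W'][...,2][m]; print(n,np.median(Z[m]),np.median(o),np.median(Z[m]-o),m.sum())
cv2.imwrite('pics/e1.png',cv2.resize(p[200:320,210:390][...,::-1],None,fx=4,fy=4,interpolation=cv2.INTER_CUBIC))
E
```

```text
-0.061522049372046236 [-3.38345745  0.56816155 -1.70604752] [ 0.1004513   0.74557051 -0.00191065] [0.57177971 0.12182154 0.02400478] [-3.14146948e+00 -2.67369954e-04  3.03571136e+00]Traceback (most recent call last):
  File "<stdin>", line 3, in <module>
  File "pk.py", line 11, in look
    print(n,m.sum(),'x',np.percentile(P[:,0],[0,1,99,100]).round(4))
                        ~~~~~~~~~~~~~^^^^^^^^^^^^^^^^^^^^^
    return _quantile_unchecked(
        a, q, axis, out, overwrite_input, method, keepdims, weights)
    return _ureduce(a,
                    func=_quantile_ureduce_func,
    ...<5 lines>...
                    overwrite_input=overwrite_input,
                    method=method)
    r = func(a, **kwargs)
    result = _quantile(arr,
                       quantiles=q,
    ...<2 lines>...
                       out=out,
                       weights=wgt)
    slices_having_nans = np.isnan(arr[-1, ...])
                                  ~~~^^^^^^^^^
IndexError: index -1 is out of bounds for axis 0 with size 0
```

Emit:
play_rows([
  [-0.05,0,0.01,0,0,0,-0.5],
  [-0.1,0,0.01,0,0,0,-0.5],
  [-0.15,0,0.01,0,0,0,-0.5],
  [-0.15,0,0.01,0,0,0,-0.5],
  [-0.15,0,0.01,0,0,0,-0.5],
])

```text
clock: 19.8
position: [0.5734, 0.1217, 0.024]
tool_rot: [-3.142, 0.0, 3.036]
force: [-3.8, 1.3, -0.8]
grip_width: 0.0386
finger_force: 40.2
```

```bash
python3 - <<'E'
from pk import *
s=observe();print((s['position'][:2]-f)@a,s['force'],s['moment'],s['position'],s['tool_rot'])
for n in ['top','side']:
    p,d=grab(n);W=world(n,d);q=W[...,:2]-(f-.014*a);x=q@a;y=q@b;Z=W[...,2]
    for lo in [.01,.04]:
        m=(x>lo)&(x<lo+.025)&(y<.085)&(y>.04)&(Z>.03)&(Z<.08);o=np.load(n+'0.npz')['W'][...,2][m]; print(n,np.median(Z[m]-o),m.sum())
    hsv=cv2.cvtColor(p,cv2.COLOR_RGB2HSV)
    m=(hsv[...,0]>12)&(hsv[...,0]<30)&(hsv[...,1]>60)&(hsv[...,2]>80)&(abs(y)<.06)&(x<0.003)&(x>-.08)&(Z<.06);print('wood',m.sum())
    for lo in np.arange(-.08,0,.01):
        k=m&(x>lo)&(x<lo+.01)
        if k.sum()>5: print(lo.round(2),np.percentile(y[k],[3,97]).round(3),np.percentile(Z[k],[10,50,90]).round(4))
s=observe();print(s['force'])
cv2.imwrite('pics/e1.png',cv2.resize(p[200:320,210:390][...,::-1],None,fx=4,fy=4,interpolation=cv2.INTER_CUBIC))
E
```

```text
-0.059866415566194646 [-3.8285266   1.31672849 -0.821426  ] [ 0.0516481   0.77703049 -0.0514754 ] [0.57343238 0.12170504 0.02404865] [-3.14157982e+00  5.46978263e-05  3.03572558e+00]
top 0.0005959662536184074 107
top 0.0009681994334159449 138
wood 0
side 0.0004910353395382039 79
side 0.0006336789337009138 83
wood 386
-0.08 [-0.019  0.022] [-0.0013  0.0055  0.0152]
-0.07 [-0.037  0.025] [0.0009 0.0127 0.017 ]
-0.06 [-0.046  0.026] [0.0021 0.0227 0.0344]
-0.05 [0.014 0.027] [-0.0006  0.0084  0.0193]
-0.04 [0.014 0.032] [0.0035 0.0183 0.0487]
-0.03 [-0.007  0.024] [0.0029 0.0248 0.0315]
-0.02 [-0.017  0.022] [0.0044 0.0268 0.0317]
-0.01 [-0.015  0.022] [0.0022 0.0286 0.0321]
[-3.1412879   0.04245757 -0.7711217 ]
```

View pics/e1.png

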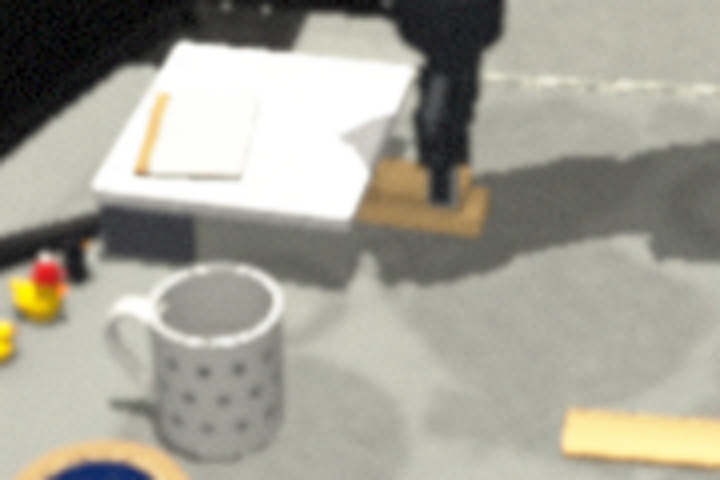

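The wedge bears under the foot, with fingers on its tail and the shelf raised about 0.6 mm. I'll push a little more so it is definitely snug.

Emit:
play_rows([
  [-0.1,0,0.01,0,0,0,-0.5],
  [-0.2,0,0.02,0,0,0,-0.5],
  [-0.3,0,0.02,0,0,0,-0.5],
  [-0.4,0,0.02,0,0,0,-0.5],
  [-0.4,0,0.02,0,0,0,-0.5],
])

```text
clock: 20.4
position: [0.5769, 0.1214, 0.0239]
tool_rot: [-3.141, -0.001, 3.036]
force: [-8.6, 1.1, 4.1]
grip_width: 0.0387
finger_force: 40.7
```

Emit:
play_rows([
  [0,0,0,0,0,0,-0.5],
  [0,0,0,0,0,0,-0.5],
  [0,0,0,0,0,0,-0.5],
  [0,0,0,0,0,0,-0.5],
  [0,0,0,0,0,0,-0.5],
])

```text
clock: 20.9
position: [0.5769, 0.1214, 0.0239]
tool_rot: [-3.141, -0.001, 3.036]
force: [-7.3, 2.0, 2.7]
grip_width: 0.0388
finger_force: 40.7
```

```bash
python3 - <<'E'
from pk import *
for n in ['top','side']:
    p,d=grab(n);W=world(n,d);q=W[...,:2]-(f-.014*a);x=q@a;y=q@b;Z=W[...,2]
    for lo in [.01,.04]:
        m=(x>lo)&(x<lo+.025)&(y<.085)&(y>.04)&(Z>.03)&(Z<.08);o=np.load(n+'0.npz')['W'][...,2][m]; print(n,np.median(Z[m]-o),m.sum())
s=observe();print((s['position'][:2]-f)@a,s['force'],s['moment'],s['tool_rot'],abs(s['qd']).max())
E
```

```text
top 0.0010339683036601627 88
top 0.0007717842840142333 139
side 0.0013718814676609709 79
side 0.0013238486475510222 81
-0.056362164875669585 [-7.49662276  0.95031973  3.54874702] [ 0.18962459  1.74892169 -0.03904755] [-3.14133008e+00 -8.97504829e-04  3.03591567e+00] 0.0009618518758714345
```

```bash
python3 -c "
from workcell import bot
print(bot.job_done())"
```

```text
the job is handed in; nothing more can be done
None
```

I handed the job in with two packers stacked under the foot and the wedge snug on top, taking about 7.5 N of push and raising the shelf about 1 mm. The gripper still holds the wedge's tail, and I stayed clear of the mug and mouse; the hand-in returned no pass or fail verdict.

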